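# Rack the gel cassettes by thickness

## Task

The gels have set: put all three upright gel cassettes away in the white slotted rack, each pushed fully home in the slot whose width matches its thickness. The thinnest was parked by mistake in the widest slot and belongs in the narrowest; the other two stand in their grey casting stands. They are glass, so keep them upright, lower them in rather than dropping them, and do not disturb the bottles and other things on the bench.

Things in the scene. Friction and masses are not known exactly. Their poses are not given: they have to be found in the camera images.
- single_mid (a point): centre of the single gel cassette: one gel between two glass plates, edged with white spacers; an upright rectangular slab 90 mm wide (its x), 8 mm thick (its y), 100 mm tall (its z, up), 190 g nominally; it starts in the widest slot of the rack, standing loosely. Same either way round.
- double_mid (a point): centre of the double gel cassette: two gels between three glass plates, edged with white spacers; an upright rectangular slab 90 mm wide (its x), 13 mm thick (its y), 100 mm tall (its z, up), 276 g nominally; it starts upright in its grey casting stand, its centre 60 mm and its top edge 110 mm above the bench. Same either way round.
- triple_mid (a point): centre of the triple gel cassette: three gels between four glass plates, edged with white spacers; an upright rectangular slab 90 mm wide (its x), 18 mm thick (its y), 100 mm tall (its z, up), 362 g nominally; it starts upright in its grey casting stand, its centre 60 mm and its top edge 110 mm above the bench. Same either way round.
- slot_narrow_mouth (a point): centre of the mouth (top plane) of the rack's narrowest slot, 10.5 mm wide along y and 101 mm long along x, z up; for the 8 mm cassette; 4 mm bevels lead in along both long lips. The mouth is 67 mm above the bench and the slot floor 47 mm below the mouth: a cassette fully home has its centre 3 mm above the mouth plane, its top edge 120 mm above the bench.
- slot_medium_mouth (a point): centre of the mouth (top plane) of the rack's middle-width slot, 15.5 mm wide along y and 101 mm long along x, z up; for the 13 mm cassette; 4 mm bevels lead in along both long lips. The mouth is 67 mm above the bench and the slot floor 47 mm below the mouth: a cassette fully home has its centre 3 mm above the mouth plane, its top edge 120 mm above the bench.
- slot_wide_mouth (a point): centre of the mouth (top plane) of the rack's widest slot, 20.5 mm wide along y and 101 mm long along x, z up; for the 18 mm cassette; 4 mm bevels lead in along both long lips. The mouth is 67 mm above the bench and the slot floor 47 mm below the mouth: a cassette fully home has its centre 3 mm above the mouth plane, its top edge 120 mm above the bench.
- rack: fixed grey base plate of the rack, 125 x 165 x 12 mm, origin under its centre. It carries three white single-slot blocks (117 mm long along x, 8 mm walls round the slot, 55 mm high) in a row along y, 52 mm apart, in any order.
- stand_double: grey casting stand in which the double cassette starts: fixed low block 117 mm long (x), 44.5 mm wide (y), 36 mm high, slot floor 10 mm above the bench; origin under its centre.
- stand_triple: grey casting stand in which the triple cassette starts: fixed low block 117 mm long (x), 49.5 mm wide (y), 36 mm high, slot floor 10 mm above the bench; origin under its centre.
- small_bottle: small glass bottle with orange cap, 52 mm across, 105 mm tall, standing between rack and stands; origin at the centre of its underside, z up. To be left alone.
- media_bottle: glass bottle with orange cap, 70 mm across, 140 mm tall; origin at the centre of its underside, z up. To be left alone.
- beaker: open glass beaker, 68 mm across, 90 mm tall; origin at the centre of its underside, z up. To be left alone.
- tip_box: blue box of pipette tips, 80 x 120 mm, 53 mm tall; origin at the centre of its underside, z up. To be left alone.
- tube_rack: green rack of capped tubes, 70 x 130 mm, 96 mm tall; origin at the centre of its underside, z up. To be left alone.
- timer: white flat timer, 65 x 65 x 20 mm; origin at the centre of its underside, z up. To be left alone.
- buffer_bottle: large glass bottle with orange cap, 86 mm across, 180 mm tall; origin at the centre of its underside, z up. To be left alone.
Mind the look-alikes: they are no part of the job. Leave any black or turquoise look-alike of the part that bears single_mid alone.

How it is judged:
At the end, for the whole second after the job is handed in: The 8, 13 and 18 mm cassettes stand in the 10.5, 15.5 and 20.5 mm slots respectively, each within 7 mm lengthways and 5 mm sideways of its slot's centre, aligned within 0.12 rad, centre less than 7 mm above the mouth plane (within 4 mm of the slot floor), released and at rest (x of single_mid in the frame of slot_narrow_mouth between -0.007 and 0.007 m and y of single_mid in the frame of slot_narrow_mouth between -0.005 and 0.005 m and z of single_mid in the frame of slot_narrow_mouth between -0.003 and 0.007 m and angle between the y axis of single_mid and the y axis of slot_narrow_mouth, either way round below 0.12 rad and linear speed of each of single, double, triple below 0.02 m/s and contact force between the fingers and single below 0.1 N and x of double_mid in the frame of slot_medium_mouth between -0.007 and 0.007 m and y of double_mid in the frame of slot_medium_mouth between -0.005 and 0.005 m and z of double_mid in the frame of slot_medium_mouth between -0.003 and 0.007 m and angle between the y axis of double_mid and the y axis of slot_medium_mouth, either way round below 0.12 rad and contact force between the fingers and double below 0.1 N and x of triple_mid in the frame of slot_wide_mouth between -0.007 and 0.007 m and y of triple_mid in the frame of slot_wide_mouth between -0.005 and 0.005 m and z of triple_mid in the frame of slot_wide_mouth between -0.003 and 0.007 m and angle between the y axis of triple_mid and the y axis of slot_wide_mouth, either way round below 0.12 rad and contact force between the fingers and triple below 0.1 N); the robot touches nothing.
It fails at once if a cassette is tipped more than about 30 degrees from upright (angle between any of single_mid, double_mid, triple_mid's own z axis and vertical above 0.52 rad).
It fails at once if a cassette is dropped (let go and falling faster than 0.5 m/s, that is from higher than about 13 mm) ((linear speed of single above 0.5 m/s and contact force between the fingers and single below 0.05 N) or (linear speed of double above 0.5 m/s and contact force between the fingers and double below 0.05 N) or (linear speed of triple above 0.5 m/s and contact force between the fingers and triple below 0.05 N)).
It fails at once if a bystander is moved more than 20 mm (distance of any of small_bottle, media_bottle, beaker, tip_box, tube_rack, timer, buffer_bottle from where it was at the start of the episode above 0.02 m).
It also fails if it takes over 72 s, if anything falls off the work surface, if the arm or the gripper's body presses on something with over 40 N, if the wrist force passes 120 N, or if a joint passes its speed limit or range.

## Robot

A 7-joint arm with a two-finger parallel gripper is mounted at the origin on the work surface. World frame = base frame: x ahead of the robot, y to its left, z up, the work surface at z = 0. Lengths are in m, angles in rad, forces in N, time in s.
With the tool pointing down it reaches from about 0.35 to 0.9 m from the base axis. Payload 8.1 kg.
Tool frame: the origin (TCP) lies at the very end of the fingers, on their centre line; the grasp point (between the pads) lies 19 mm behind it; z points along the fingers, y is the line along which they close (so a half turn about z gives the same grasp; the last joint's range is limited). The gripper opens to 92 mm and grips with 3 to 60 N. Pads are 19 mm wide; open, the fingers measure 130 mm over their backs; the gripper's body (75 mm by 190 mm) begins 47 mm behind the grasp point.
Start: joints at [1.055, 0.434, 0.025, 1.573, -0.012, 1.134, -0.075], TCP at [0.251, -0.573, 0.227] pointing down, gripper open.
Joint ranges: [-2.62, 2.62], [-0.44, 2.09], [-1.27, 1.32], [0.08, 2.57], [-1.32, 4.46], [0.12, 2], [-2.74, 2.74]. Speed limits (rad/s): [2.22, 2.22, 3.01, 3.01, 3.14, 3.14, 3.14].

## Interface

Orientations are given as a 3x3 rotation matrix whose columns are the frame's x, y, z axes.
In Python, from station import arm gives the robot as it stands.
- The arm moves only by the tool step_arm, never from a script. Its argument "increments" is a list of rows, each a list of 7 numbers: the shift along the world's x, y, z in units of 50 mm (1.0 is 50 mm), then the turn, a rotation vector about the world's x, y, z in units of 10 degrees (1.0 is 10 degrees), then the opening, from 0 (shut) to 1 (fully open). In form: [[dx, dy, dz, ax, ay, az, claw], ...]. A call has 1 to 5 rows; each row is the pose to reach, as a shift and turn from the pose commanded when the call began; what a row does not reach only later rows make up. A row lasts 1/8 s, in which the tool goes at most 62.5 mm and 10.7 degrees, less where a joint would pass 70% of its speed; a pose out of reach is approached as far as the arm can. A call with a gripper value outside its range is refused whole. The fingers move at their own pace and stop on an object; the grip force is fixed at half the most. Time passes only in rows, so rows that repeat a pose let the fingers close. It gives the time, the measured TCP pose, the force, the opening and the grip force at its end, in the units of the state.
- arm.sense(): the state, without advancing time (a new reading comes with each control period).
- arm.get_image(name): name is "scene" or "top" or "wrist"; returns a dict with "image" (420x560x3 uint8, blue, green, red), "depth" (420x560 float32, m along the optical axis (not along the pixel's ray), 0 where there is no reading), "fx", "fy", "cx", "cy" (pixels), "pose" (4x4, takes a point from camera to world coordinates). Camera axes: x right, y down, z forward; pixel columns grow to the right and rows downward; lengths in m; the calibration is good to about 2 mm. A picture is of the moment at which its call begins.
- arm.sign_off(): hands the job in; it is judged then, once.
The state is a dict: "clock": time; "joint_positions": joint angles; "qd": joint speeds; "effort": joint torques, N m; "eef_pos": TCP position; "tcp_rot": TCP orientation; "force": force on the tool from outside, world axes, zero at the start; "moment": the same for the moment, N m; "gripper_width": finger opening in m; "finger_force": force on a finger pad.
Only numpy, scipy, OpenCV 4.12 (cv2) and the standard library are available. Lean on these libraries where they do the work, as an engineer would, in place of code of your own. Each camera call takes 0.05 s, during which the arm holds its last target. There are 200 camera calls.

## Working session

There is one attempt and no reset: what is moved stays moved. The work goes in short steps, Python scripts to look and compute and a tool call to move; the robot and the scene stay as the last step left them, time stands still between calls to the robot, and variables do not carry over. Pictures are saved under pics/ and viewed, at most 10 in all, crops included, and the job is handed in when it is done.

Besides the shell and the picture viewer there is one more tool, called after "Call:" as name(argument=value, ...), one argument or row to a line, values as JSON. step_arm: Moves the arm, as the interface text tells. Its arguments: {"type":"object","properties":{"increments":{"type":"array","items":{"type":"array","items":{"type":"number"}}}},"required":["increments"]}

```bash
mkdir -p pics
cat > h.py <<'E'
import numpy as np, cv2
from station import arm
def grab(n):
    d=arm.get_image(n); np.savez(f'{n}.npz',**d); return d
def cloud(d):
    D=d['depth']; v,u=np.indices(D.shape)
    P=np.stack([(u-d['cx'])/d['fx']*D,(v-d['cy'])/d['fy']*D,D],-1)
    T=d['pose']; return P@T[:3,:3].T+T[:3,3]
def ray(d,u,v,z):
    T=d['pose']; r=T[:3,:3]@np.array([(u-d['cx'])/d['fx'],(v-d['cy'])/d['fy'],1]); 
    return T[:3,3]+r*(z-T[2,3])/r[2]
E
python3 - <<'E'
from h import *
for n in ['top','scene']:
    d=grab(n); cv2.imwrite(f'pics/{n}0.png',d['image']); print(n,d['fx'],d['pose'].round(3).tolist())
s=arm.sense(); print(s['clock'],s['eef_pos'],s['tcp_rot'],s['gripper_width'])
E
```

```text
top 408.46468258484896 [[0.022, -0.983, 0.181, 0.408], [-0.999, -0.017, 0.028, -0.076], [-0.025, -0.182, -0.983, 0.989], [0.0, 0.0, 0.0, 1.0]]
scene 458.0285141984328 [[-0.59, 0.631, -0.503, 1.22], [0.807, 0.464, -0.364, 0.385], [0.004, -0.621, -0.784, 1.056], [0.0, 0.0, 0.0, 1.0]]
0.1 [ 0.25049139 -0.57208602  0.22601424] [[ 9.16023140e-01  4.01124812e-01 -7.01404594e-04]
 [ 4.01125405e-01 -9.16022256e-01  1.27927527e-03]
 [-1.29353167e-04 -1.45319695e-03 -9.99998936e-01]] 0.09199295231781651
```

View pics/top0.png

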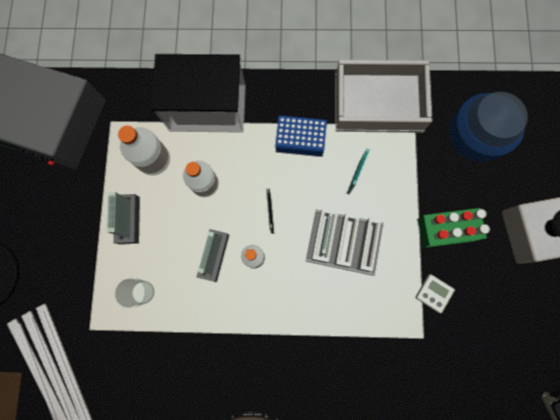

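View pics/scene0.png

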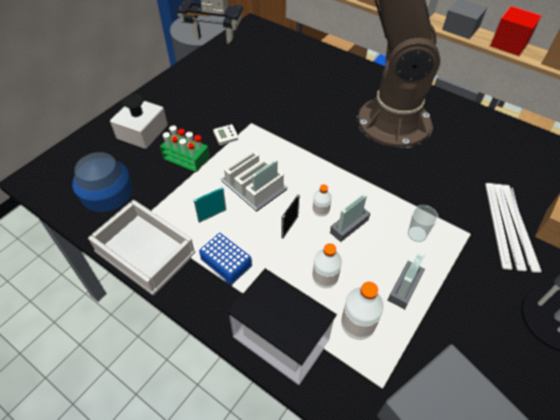

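The top view shows:
- **Rack:** about (345,242), with a glass cassette in its left slot at (325,238).
- **Stands with cassettes:** (124,218) and (212,255).
- **Look-alikes:** black at (270,210) and turquoise at (358,170). I'll leave both alone, because the single is the clear glass one standing in a rack slot.

I'll confirm this in an enlarged crop and get coarse positions.

Run:
```python
from h import *
d=dict(np.load('top.npz')); P=cloud(d); I=d['image']
c=lambda x,y,w,h:cv2.resize(I[y:y+h,x:x+w],None,fx=5,fy=5,interpolation=cv2.INTER_CUBIC)
a=c(300,200,88,78); b=np.hstack([c(98,182,70,70),])
e=c(185,222,70,70)
out=np.zeros((600,800,3),np.uint8)
out[:390,:440]=a; out[:350,450:800]=b; out=out
out[352:600,450:800]=e[:248]
cv2.imwrite('pics/crop.png',out)
for n,(x0,y0,x1,y1),lo,hi in [('rackblocks',(300,200,388,278),.058,.074),('cass in rack',(300,200,388,278),.095,.14),('standL',(98,182,150,252),.026,.044),('cassL',(98,182,150,252),.08,.13),('standR',(190,222,236,290),.026,.044),('cassR',(190,222,236,290),.08,.13),('smallb',(236,240,270,272),.08,.12),('black',(255,180,285,240),.05,.2)]:
    p=P[y0:y1,x0:x1].reshape(-1,3); m=(p[:,2]>lo)&(p[:,2]<hi); q=p[m]
    if len(q)<4: print(n,len(q)); continue
    print(n,len(q),q.mean(0).round(3),cv2.minAreaRect((q[:,:2]*1000).astype(np.float32)), q[:,2].max().round(3))
```

```text
rackblocks 1396 [ 0.517 -0.208  0.066] ((518.2653198242188, -206.13009643554688), (135.7703094482422, 117.65947723388672), 79.23491668701172) 0.074
cass in rack 189 [ 0.525 -0.157  0.117] ((525.175537109375, -157.16786193847656), (8.14426326751709, 89.94590759277344), 79.24331665039062) 0.124
standL 556 [0.556 0.307 0.036] ((562.5621948242188, 318.4675598144531), (117.77473449707031, 51.54478454589844), 3.12101149559021) 0.044
cassL 565 [0.562 0.316 0.104] ((563.631591796875, 318.5413818359375), (90.09442901611328, 21.044677734375), 2.5841166973114014) 0.115
standR 481 [0.474 0.095 0.036] ((478.96697998046875, 103.5770263671875), (44.522361755371094, 116.6406478881836), 77.38380432128906) 0.044
cassR 365 [0.479 0.102 0.105] ((479.619140625, 103.67212677001953), (13.763453483581543, 90.00338745117188), 77.72020721435547) 0.115
smallb 159 [0.475 0.006 0.097] ((476.6637878417969, 8.13746452331543), (30.018028259277344, 29.643146514892578), 46.67158889770508) 0.11
black 174 [ 0.578 -0.031  0.095] ((579.8648681640625, -30.836029052734375), (89.4144515991211, 8.036542892456055), 6.1311492919921875) 0.105
```

View pics/crop.png

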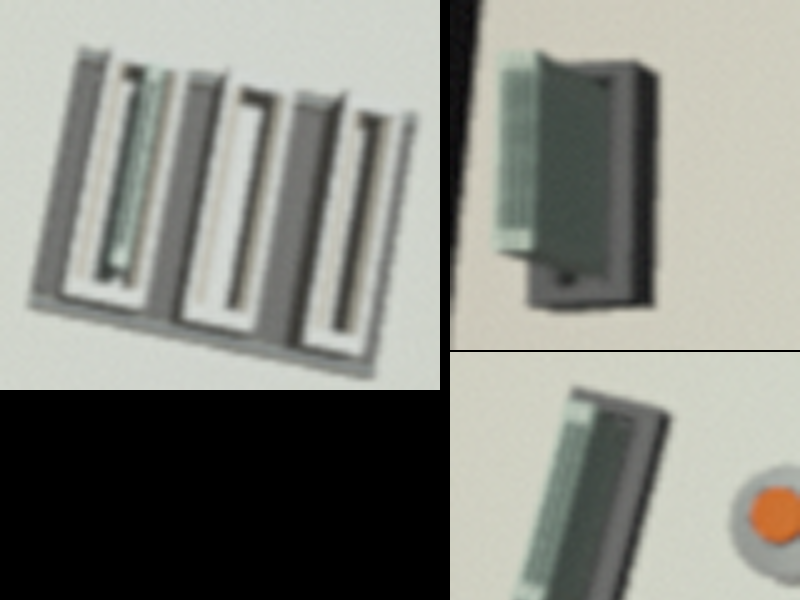

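The crop confirms the glass cassette in the left, widest slot is the single. The block-top extents of 135.8 × 117.7 mm match the expected 135.5 × 117, so the order along +y is narrow, medium, wide. The stand tops identify the other two: 51.5 mm on the left is the triple, and 44.5 mm on the right is the double.

Slot centres in mm:

| Slot | x | y |
|---|---|---|
| wide | 527.5 | -157.5 |
| medium | 517.8 | -208.6 |
| narrow | 508.1 | -259.7 |

Next I'll move above the single.

Call:
step_arm(
  increments=[
    [0.55,0.83,0,0,0,-0.7,0.4],
    [1.1,1.66,0,0,0,-1.4,0.4],
    [1.65,2.49,0,0,0,-2.1,0.4],
    [2.2,3.32,0,0,0,-2.8,0.4],
    [2.75,4.15,0,0,0,-3.44,0.4],
  ],
)

```text
clock: 0.72
eef_pos: [0.3888, -0.3634, 0.2265]
tcp_rot: [[0.982, -0.19, -0.0], [-0.19, -0.982, 0.0], [-0.0, -0.0, -1.0]]
force: [0.1, -1.3, 0.4]
gripper_width: 0.0466
finger_force: 0.0
```

Call:
step_arm(
  increments=[
    [0.55,0.83,0,0,0,0,0.4],
    [1.1,1.66,0,0,0,0,0.4],
    [1.65,2.49,0,0,0,0,0.4],
    [2.2,3.32,0,0,0,0,0.4],
    [2.74,4.15,0,0,0,0,0.4],
  ],
)

```text
clock: 1.35
eef_pos: [0.5257, -0.1561, 0.2265]
tcp_rot: [[0.982, -0.187, -0.0], [-0.187, -0.982, -0.0], [-0.0, 0.0, -1.0]]
force: [1.5, -0.0, 0.2]
gripper_width: 0.0366
finger_force: 0.0
```

```bash
cat > st.py <<'E'
from h import *
s=arm.sense(); R=s['tcp_rot']; print(s['clock'],s['eef_pos'].round(4),'yaw',np.degrees(np.arctan2(R[1,1],R[0,1])).round(2),'z',R[:,2].round(4),s['gripper_width'],s['force'].round(1),s['finger_force'],np.round(s['joint_positions'],2))
E
cat > meas.py <<'E'
from h import *
import sys
def rects(d):
    P=cloud(d).reshape(-1,3)
    for n,c,r,lo,hi in [('rack',(518,-206),100,.060,.074),('inrack',(518,-206),100,.095,.135),('trip',(563,318),70,.098,.13),('dbl',(479,103),65,.098,.13)]:
        m=(P[:,2]>lo)&(P[:,2]<hi)&(np.hypot(P[:,0]*1000-c[0],P[:,1]*1000-c[1])<r); q=P[m]
        if len(q)>5: print(n,len(q),q[:,2].mean().round(3),np.round(np.hstack(cv2.minAreaRect((q[:,:2]*1000).astype(np.float32))),1))
E
python3 st.py
python3 - <<'E'
from meas import *
d=grab('wrist'); cv2.imwrite('pics/w1.png',d['image']); rects(d)
E
```

```text
1.35 [ 0.5257 -0.1561  0.2265] yaw -100.76 z [-5.e-04 -0.e+00 -1.e+00] 0.03663556172891752 [ 1.5 -0.   0.2] 0.0 [ 0.23  0.31 -0.06  1.76  0.02  1.07 -1.59]
rack 6018 0.066 [ 518.4 -207.6  136.1  116.9   79.2]
inrack 878 0.118 [ 525.6 -158.5    7.6   90.3   79.2]
dbl 390 0.103 [479.7  96.2  13.3  90.9  84.8]
```

View pics/w1.png

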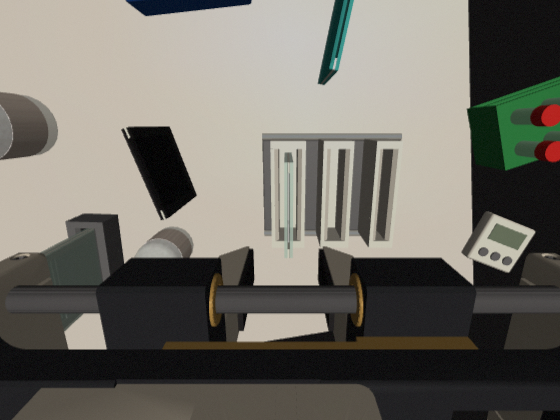

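The wrist view confirms it: the glass single stands in the leftmost, widest slot at (288,205), with medium at (336,190) and narrow at (382,190). The black (160,170) and turquoise (337,40) look-alikes are clear of the rack. The two cameras agree within 1.5 mm. I'll descend and grip.

Call:
step_arm(
  increments=[
    [0,-0.03,-1.0,0,0,0,0.4],
    [0,-0.03,-1.8,0,0,0,0.4],
    [0,-0.03,-2.5,0,0,0,0.4],
    [0,-0.03,-2.9,0,0,0,0.4],
    [0,-0.03,-2.9,0,0,0,0.4],
  ],
)

```text
clock: 2.02
eef_pos: [0.5237, -0.1589, 0.0802]
tcp_rot: [[0.982, -0.187, -0.004], [-0.187, -0.982, 0.001], [-0.004, -0.0, -1.0]]
force: [-0.9, 0.4, 1.1]
gripper_width: 0.0367
finger_force: 0.0
```

Call:
step_arm(
  increments=[
    [0,0,0,0,0,0,0.2],
    [0,0,0,0,0,0,0.1],
    [0,0,0,0,0,0,0],
    [0,0,0,0,0,0,0],
    [0,0,0,0,0,0,0],
  ],
)

```text
clock: 2.65
eef_pos: [0.5256, -0.1592, 0.0824]
tcp_rot: [[0.982, -0.187, 0.001], [-0.187, -0.982, -0.0], [0.001, 0.0, -1.0]]
force: [-1.5, 0.0, 6.3]
gripper_width: 0.0081
finger_force: 30.0
```

Gripped at 8.1 mm. Lifting.

Call:
step_arm(
  increments=[
    [0,0,0.3,0,0,0,0],
    [0,0,0.7,0,0,0,0],
    [0,0,1.1,0,0,0,0],
    [0,0,1.4,0,0,0,0],
    [0,0,1.4,0,0,0,0],
  ],
)

```text
clock: 3.28
eef_pos: [0.5259, -0.1591, 0.153]
tcp_rot: [[0.982, -0.187, 0.002], [-0.187, -0.982, -0.0], [0.002, 0.0, -1.0]]
force: [0.2, -0.2, -2.5]
gripper_width: 0.008
finger_force: 30.0
```

```bash
python3 st.py
python3 - <<'E'
from meas import *
d=grab('wrist'); P=cloud(d).reshape(-1,3)
m=(P[:,2]>.16)&(P[:,2]<.21)&(np.hypot(P[:,0]-.525,P[:,1]+.158)<.06);q=P[m];print(len(q),q.min(0).round(3),q.max(0).round(3),cv2.minAreaRect((q[:,:2]*1000).astype(np.float32)))
m=(P[:,2]>.060)&(P[:,2]<.074)&(np.hypot(P[:,0]-.518,P[:,1]+.206)<.1);q=P[m]
print(len(q),cv2.minAreaRect((q[:,:2]*1000).astype(np.float32)))
E
```

```text
3.275 [ 0.5259 -0.1591  0.153 ] yaw -100.75 z [ 2.2e-03 -5.0e-04 -1.0e+00] 0.008026036322512784 [ 0.2 -0.2 -2.5] 29.998217225074768 [ 0.24  0.39 -0.06  1.85  0.03  0.9  -1.59]
3435 [ 0.49  -0.181  0.16 ] [ 0.571 -0.141  0.21 ] ((531.3480224609375, -162.28944396972656), (77.08361053466797, 37.89506912231445), 11.605478286743164)
8062 ((518.64404296875, -207.77304077148438), (136.2074737548828, 116.26701354980469), 79.17339324951172)
```

Call:
step_arm(
  increments=[
    [-0.1,-0.6,0,0,0,0,0],
    [-0.2,-1.2,0,0,0,0,0],
    [-0.3,-1.8,0,0,0,0,0],
    [-0.35,-2.03,0,0,0,0,0],
    [-0.35,-2.03,-0.1,0,0,0,0],
  ],
)

```text
clock: 3.95
eef_pos: [0.5075, -0.2607, 0.1463]
tcp_rot: [[0.982, -0.188, -0.0], [-0.188, -0.982, 0.0], [-0.0, -0.0, -1.0]]
force: [-0.2, 1.1, -1.7]
gripper_width: 0.0077
finger_force: 30.0
```

```bash
python3 st.py
python3 - <<'E'
from meas import *
for n in ['wrist','scene']:
    d=grab(n); I=d['image']
    print(n,[ (round(d['fx']*c[0]/c[2]+d['cx']),round(d['fy']*c[1]/c[2]+d['cy'])) for c in [(np.linalg.inv(d['pose'])@[.508,-.2605,.067,1])[:3]]])
    if n=='wrist': a=I[120:420,100:560]
    else: b=cv2.resize(I[110:220,190:330],None,fx=2.4,fy=2.4,interpolation=cv2.INTER_CUBIC)
o=np.zeros((300,800,3),np.uint8); o[:,:460]=a; o[:264,462:798]=b; cv2.imwrite('pics/w2.png',o)
E
```

```text
3.95 [ 0.5075 -0.2607  0.1463] yaw -100.82 z [-3.e-04  2.e-04 -1.e+00] 0.007694319954958822 [-0.2  1.1 -1.7] 29.998199343681335 [ 0.4   0.43 -0.03  1.8   0.02  0.91 -1.39]
wrist [(285, 220)]
scene [(242, 161)]
```

View pics/w2.png

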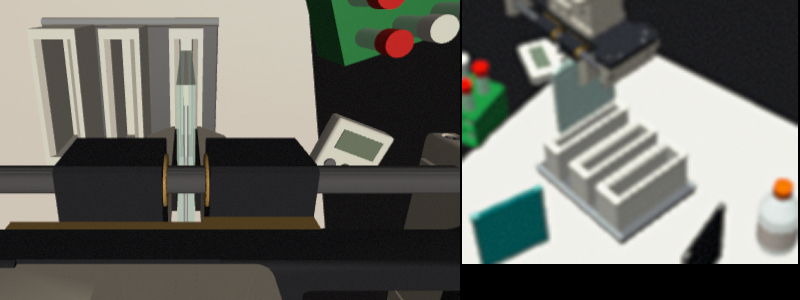

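The single (186,130 in the wrist crop) sits centred over the right-hand, narrow slot. Lowering with force checks.

Call:
step_arm(
  increments=[
    [0,0,-0.2,0,0,0,0],
    [0,0,-0.35,0,0,0,0],
    [0,0,-0.5,0,0,0,0],
    [0,0,-0.6,0,0,0,0],
    [0,0,-0.7,0,0,0,0],
  ],
)

```text
clock: 4.68
eef_pos: [0.5077, -0.2606, 0.1114]
tcp_rot: [[0.982, -0.187, 0.0], [-0.187, -0.982, -0.0], [0.0, 0.0, -1.0]]
force: [0.4, -0.3, -2.1]
gripper_width: 0.0078
finger_force: 30.0
```

Call:
step_arm(
  increments=[
    [0,0,-0.12,0,0,0,0],
    [0,0,-0.24,0,0,0,0],
    [0,0,-0.36,0,0,0,0],
    [0,0,-0.46,0,0,0,0],
    [0,0,-0.52,0,0,0,0],
  ],
)

```text
clock: 5.3
eef_pos: [0.5076, -0.2605, 0.0854]
tcp_rot: [[0.982, -0.187, -0.0], [-0.187, -0.982, 0.0], [-0.0, -0.0, -1.0]]
force: [0.8, 0.2, -2.4]
gripper_width: 0.0078
finger_force: 30.0
```

Call:
step_arm(
  increments=[
    [0,0,-0.02,0,0,0,0],
    [0,0,-0.04,0,0,0,0],
    [0,0,-0.06,0,0,0,0],
    [0,0,-0.07,0,0,0,0],
  ],
)

```text
clock: 5.8
eef_pos: [0.5078, -0.2606, 0.0824]
tcp_rot: [[0.982, -0.187, 0.0], [-0.187, -0.982, -0.0], [0.0, 0.0, -1.0]]
force: [-2.2, 1.0, 4.5]
gripper_width: 0.0077
finger_force: 30.0
```

It has reached the floor. Releasing, rising and moving over to the triple.

Call:
step_arm(
  increments=[
    [0,0,0,0,0,0,0.2],
    [0,0,0,0,0,0,0.3],
    [0,0,0,0,0,0,0.3],
    [0,0,0.5,0,0,0,0.3],
    [0,0,1.2,0,0,0,0.3],
  ],
)

```text
clock: 6.42
eef_pos: [0.507, -0.2602, 0.1421]
tcp_rot: [[0.982, -0.187, -0.002], [-0.187, -0.982, 0.001], [-0.002, -0.0, -1.0]]
force: [0.5, -0.5, -0.1]
gripper_width: 0.0275
finger_force: 0.0
```

Call:
step_arm(
  increments=[
    [0,0,0.9,0,0,0,0.5],
    [0,0.4,1.7,0,0,0.2,0.5],
    [0.1,1.4,1.7,0,0,0.4,0.5],
    [0.2,2.5,1.7,0,0,0.6,0.5],
    [0.3,3.6,1.7,0,0,0.8,0.5],
  ],
)

```text
clock: 7.05
eef_pos: [0.5228, -0.079, 0.2276]
tcp_rot: [[0.999, -0.047, 0.001], [-0.047, -0.999, -0.0], [0.001, 0.0, -1.0]]
force: [1.7, 0.3, -1.0]
gripper_width: 0.0457
finger_force: 0.0
```

Call:
step_arm(
  increments=[
    [0.1,1.1,0,0,0,0.1,0.5],
    [0.2,2.2,0,0,0,0.2,0.5],
    [0.3,3.3,0,0,0,0.3,0.5],
    [0.4,4.4,0,0,0,0.4,0.5],
    [0.5,5.5,0,0,0,0.5,0.5],
  ],
)

```text
clock: 7.68
eef_pos: [0.5478, 0.1961, 0.2274]
tcp_rot: [[0.999, 0.039, 0.0], [0.039, -0.999, -0.0], [0.0, 0.0, -1.0]]
force: [0.5, -0.4, -0.3]
gripper_width: 0.0458
finger_force: 0.0
```

Call:
step_arm(
  increments=[
    [0.1,1.0,0,0,0,0,0.5],
    [0.2,1.8,0,0,0,0,0.5],
    [0.32,2.3,0,0,0,0.03,0.5],
    [0.32,2.48,0,0,0,0.04,0.5],
    [0.32,2.48,0,0,0,0.04,0.5],
  ],
)

```text
clock: 8.3
eef_pos: [0.5635, 0.3182, 0.227]
tcp_rot: [[0.999, 0.046, -0.0], [0.046, -0.999, -0.0], [-0.0, 0.0, -1.0]]
force: [-0.3, 0.4, 0.3]
gripper_width: 0.0457
finger_force: 0.0
```

```bash
python3 st.py
python3 - <<'E'
from meas import *
print('wrist');rects(grab('wrist'));print('top');d=grab('top');rects(d)
E
```

```text
8.3 [0.5635 0.3182 0.227 ] yaw -87.33 z [-4.e-04 -5.e-04 -1.e+00] 0.04571426869663716 [-0.3  0.4  0.3] 0.0 [-0.42  0.49 -0.26  1.49  0.13  1.18 -2.23]
wrist
trip 1408 0.11 [564.2 318.   90.9  18.    3.6]
dbl 697 0.107 [508.1  97.   16.2  32.7  79.5]
top
rack 1222 0.067 [ 518.4 -205.9  135.4  117.8   79.4]
inrack 248 0.115 [ 507.4 -258.9    8.9   90.1   79.5]
trip 276 0.108 [563.3 318.8  88.8  20.1   4.2]
dbl 301 0.109 [479.4 103.6  14.1  89.7  77.4]
```

The single is in the narrow slot at (507.4,-258.9). The arm is over the triple within 1 mm, so I'll descend and grip.

Call:
step_arm(
  increments=[
    [0.01,0,-1.0,0,0,0.06,0.5],
    [0.01,0,-2.0,0,0,0.06,0.5],
    [0.01,0,-2.7,0,0,0.06,0.5],
    [0.01,0,-3.04,0,0,0.06,0.5],
    [0.01,0,-3.04,0,0,0.06,0.5],
  ],
)

```text
clock: 9.02
eef_pos: [0.5641, 0.3175, 0.0749]
tcp_rot: [[0.998, 0.056, -0.001], [0.056, -0.998, -0.001], [-0.001, 0.001, -1.0]]
force: [0.4, -0.4, 0.7]
gripper_width: 0.0459
finger_force: 0.0
```

Call:
step_arm(
  increments=[
    [0,0,0,0,0,0,0.3],
    [0,0,0,0,0,0,0.1],
    [0,0,0,0,0,0,0],
    [0,0,0,0,0,0,0],
    [0,0,0,0,0,0,0],
  ],
)

```text
clock: 9.65
eef_pos: [0.5646, 0.3187, 0.076]
tcp_rot: [[0.998, 0.057, 0.001], [0.057, -0.998, 0.0], [0.001, -0.0, -1.0]]
force: [-0.9, -1.7, 6.5]
gripper_width: 0.018
finger_force: 30.0
```

Call:
step_arm(
  increments=[
    [0,0,0.2,0,0,0,0],
    [0,0,0.5,0,0,0,0],
    [0,0,0.9,0,0,0,0],
    [0,0,1.3,0,0,0,0],
    [0,0,1.7,0,0,0,0],
  ],
)

```text
clock: 10.28
eef_pos: [0.5641, 0.3185, 0.1616]
tcp_rot: [[0.998, 0.057, 0.0], [0.057, -0.998, 0.0], [0.0, -0.0, -1.0]]
force: [0.7, -0.5, -4.8]
gripper_width: 0.0179
finger_force: 30.0
```

Call:
step_arm(
  increments=[
    [0,0,0.4,0,0,0,0],
    [0,0,0.8,0,0,0,0],
    [0,0,0.8,0,0,0,0],
  ],
)

```text
clock: 10.65
eef_pos: [0.565, 0.3192, 0.2025]
tcp_rot: [[0.998, 0.057, 0.003], [0.057, -0.998, 0.002], [0.003, -0.002, -1.0]]
force: [-0.8, -0.4, -4.6]
gripper_width: 0.0184
finger_force: 30.0
```

Triple held at 18 mm. Carrying it over to the wide slot.

Call:
step_arm(
  increments=[
    [-0.05,-0.6,0,0,0,-0.1,0],
    [-0.15,-1.5,0,0,0,-0.3,0],
    [-0.25,-2.5,0,0,0,-0.5,0],
    [-0.35,-3.5,0,0,0,-0.7,0],
    [-0.4,-4.5,0,0,0,-0.9,0],
  ],
)

```text
clock: 11.28
eef_pos: [0.5432, 0.0918, 0.1996]
tcp_rot: [[0.995, -0.101, -0.001], [-0.101, -0.995, -0.0], [-0.001, 0.0, -1.0]]
force: [1.1, -0.3, -4.2]
gripper_width: 0.0176
finger_force: 30.0
```

Call:
step_arm(
  increments=[
    [-0.05,-1.0,0,0,0,-0.1,0],
    [-0.15,-2.0,0,0,0,-0.2,0],
    [-0.25,-3.0,0,0,0,-0.3,0],
    [-0.32,-4.0,0,0,0,-0.4,0],
    [-0.35,-4.7,0,0,0,-0.5,0],
  ],
)

```text
clock: 11.9
eef_pos: [0.5255, -0.1442, 0.1996]
tcp_rot: [[0.982, -0.189, -0.001], [-0.189, -0.982, -0.001], [-0.001, 0.001, -1.0]]
force: [-0.4, 1.5, -5.3]
gripper_width: 0.018
finger_force: 30.0
```

Call:
step_arm(
  increments=[
    [0,-0.3,0,0,0,0,0],
    [0,-0.34,-0.1,0,0,0,0],
    [0,-0.34,-0.5,0,0,0,0],
    [0,-0.34,-0.9,0,0,0,0],
    [0,-0.34,-0.9,0,0,0,0],
  ],
)

```text
clock: 12.52
eef_pos: [0.5257, -0.1561, 0.1535]
tcp_rot: [[0.983, -0.184, -0.004], [-0.184, -0.983, 0.002], [-0.004, -0.001, -1.0]]
force: [0.2, -0.1, -4.4]
gripper_width: 0.0181
finger_force: 30.0
```

```bash
python3 st.py
python3 - <<'E'
from meas import *
d=grab('wrist'); a=d['image'][120:420,100:560]
I=grab('scene')['image']
b=cv2.resize(I[110:220,190:330],None,fx=2.4,fy=2.4,interpolation=cv2.INTER_CUBIC)
o=np.zeros((300,800,3),np.uint8); o[:,:460]=a; o[:264,462:798]=b; cv2.imwrite('pics/w3.png',o)
E
```

```text
12.525 [ 0.5257 -0.1561  0.1535] yaw -100.59 z [-0.0036  0.0017 -1.    ] 0.018099185712271103 [ 0.2 -0.1 -4.4] 29.98155802488327 [ 0.27  0.39 -0.1   1.84  0.05  0.91 -1.61]
```

View pics/w3.png

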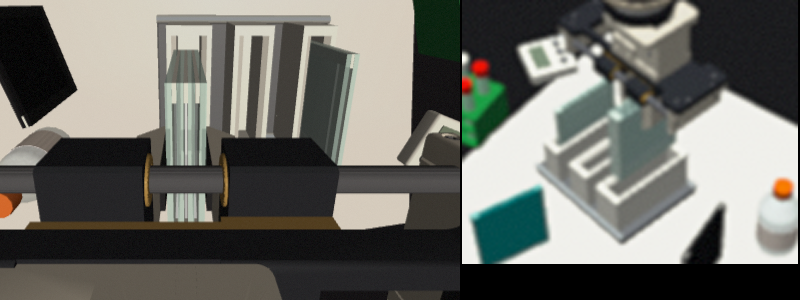

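The single is home in narrow, and the triple is centred over the wide slot (185,65 in the crop). Lowering.

Call:
step_arm(
  increments=[
    [0.02,0,-0.1,0,0,0,0],
    [0.02,0,-0.25,0,0,0,0],
    [0.02,0,-0.4,0,0,0,0],
    [0.02,0,-0.55,0,0,0,0],
    [0.02,0,-0.65,0,0,0,0],
  ],
)

```text
clock: 13.25
eef_pos: [0.5274, -0.1585, 0.122]
tcp_rot: [[0.982, -0.187, -0.001], [-0.187, -0.982, 0.0], [-0.001, 0.0, -1.0]]
force: [-0.1, 0.5, -3.0]
gripper_width: 0.0177
finger_force: 30.0
```

Call:
step_arm(
  increments=[
    [0,0,-0.12,0,0,0,0],
    [0,0,-0.24,0,0,0,0],
    [0,0,-0.36,0,0,0,0],
    [0,0,-0.48,0,0,0,0],
    [0,0,-0.6,0,0,0,0],
  ],
)

```text
clock: 13.88
eef_pos: [0.5278, -0.1585, 0.0924]
tcp_rot: [[0.982, -0.187, 0.0], [-0.187, -0.982, -0.0], [0.0, 0.0, -1.0]]
force: [0.1, 0.4, -4.4]
gripper_width: 0.0177
finger_force: 30.0
```

Call:
step_arm(
  increments=[
    [0,0,-0.05,0,0,0,0],
    [0,0,-0.1,0,0,0,0],
    [0,0,-0.13,0,0,0,0],
    [0,0,-0.15,0,0,0,0],
  ],
)

```text
clock: 14.38
eef_pos: [0.5278, -0.1586, 0.086]
tcp_rot: [[0.982, -0.187, 0.0], [-0.187, -0.982, -0.0], [0.0, 0.0, -1.0]]
force: [-6.1, 1.3, 13.4]
gripper_width: 0.0179
finger_force: 30.0
```

On the floor. Releasing and moving over to the double.

Call:
step_arm(
  increments=[
    [0,0,0,0,0,0,0.3],
    [0,0,0,0,0,0,0.38],
    [0,0,0,0,0,0,0.38],
    [0,0,0.5,0,0,0,0.38],
    [0,0,1.2,0,0,0,0.38],
  ],
)

```text
clock: 15.0
eef_pos: [0.527, -0.1584, 0.1452]
tcp_rot: [[0.982, -0.187, -0.002], [-0.187, -0.982, 0.0], [-0.002, -0.0, -1.0]]
force: [-0.7, -0.4, 0.6]
gripper_width: 0.0351
finger_force: 0.0
```

Call:
step_arm(
  increments=[
    [0,0,0.9,0,0,0,0.45],
    [-0.1,0.5,1.6,0,0,0,0.45],
    [-0.3,1.6,1.6,0,0,0,0.45],
    [-0.5,2.7,1.6,0,0,-0.1,0.45],
    [-0.7,3.8,1.6,0,0,-0.16,0.45],
  ],
)

```text
clock: 15.62
eef_pos: [0.4923, 0.0331, 0.2256]
tcp_rot: [[0.977, -0.215, 0.001], [-0.215, -0.977, 0.0], [0.001, -0.0, -1.0]]
force: [0.7, 0.3, 0.6]
gripper_width: 0.0412
finger_force: 0.0
```

Call:
step_arm(
  increments=[
    [-0.15,0.8,0,0,0,0,0.45],
    [-0.26,1.3,0,0,0,0,0.45],
    [-0.26,1.44,0,0,0,0,0.45],
    [-0.26,1.44,0,0,0,0,0.45],
  ],
)

```text
clock: 16.12
eef_pos: [0.48, 0.1029, 0.2252]
tcp_rot: [[0.977, -0.214, 0.0], [-0.214, -0.977, -0.0], [0.0, 0.0, -1.0]]
force: [-0.7, -0.6, 0.0]
gripper_width: 0.0415
finger_force: 0.0
```

```bash
python3 st.py
python3 - <<'E'
from meas import *
print('wrist');rects(grab('wrist'));print('top');rects(grab('top'))
E
```

```text
16.125 [0.48   0.1029 0.2252] yaw -102.36 z [ 1.e-04 -4.e-04 -1.e+00] 0.04150696954707303 [-0.7 -0.6  0. ] 0.0 [-0.13  0.23 -0.24  1.88  0.06  1.04 -2.17]
wrist
rack 2882 0.067 [ 525.7 -167.    57.3  117.4   79.4]
inrack 901 0.102 [ 522.7 -148.2    3.7   77.1   80. ]
dbl 1049 0.11 [479.8 102.7  12.8  90.3  77.4]
top
rack 1154 0.067 [ 518.1 -206.   135.7  117.4   79.4]
inrack 636 0.116 [ 517.4 -205.9  117.3   90.8   79.4]
dbl 25 0.11 [4.391e+02 1.123e+02 6.500e+00 1.350e+01 4.000e-01]
```

Call:
step_arm(
  increments=[
    [0,0,-1.0,0,0,0,0.45],
    [0,0,-2.0,0,0,0,0.45],
    [0,0,-2.7,0,0,0,0.45],
    [0,0,-3.0,0,0,0,0.45],
    [0,0,-3.0,0,0,0,0.45],
  ],
)

```text
clock: 16.85
eef_pos: [0.4797, 0.1027, 0.075]
tcp_rot: [[0.977, -0.215, -0.001], [-0.215, -0.977, -0.001], [-0.001, 0.001, -1.0]]
force: [0.4, -0.5, 1.2]
gripper_width: 0.0416
finger_force: 0.0
```

Call:
step_arm(
  increments=[
    [0,0,0,0,0,0,0.3],
    [0,0,0,0,0,0,0.1],
    [0,0,0,0,0,0,0],
    [0,0,0,0,0,0,0],
    [0,0,0,0,0,0,0],
  ],
)

```text
clock: 17.48
eef_pos: [0.4801, 0.1036, 0.0759]
tcp_rot: [[0.977, -0.214, 0.001], [-0.214, -0.977, 0.0], [0.001, -0.0, -1.0]]
force: [-1.7, -0.7, 6.9]
gripper_width: 0.0129
finger_force: 30.0
```

Call:
step_arm(
  increments=[
    [0,0,0.2,0,0,0,0],
    [0,0,0.5,0,0,0,0],
    [0,0,0.9,0,0,0,0],
    [0,0,1.3,0,0,0,0],
    [0,0,1.7,0,0,0,0],
  ],
)

```text
clock: 18.1
eef_pos: [0.4796, 0.1035, 0.1617]
tcp_rot: [[0.977, -0.214, 0.0], [-0.214, -0.977, 0.0], [0.0, -0.0, -1.0]]
force: [1.0, 0.7, -3.6]
gripper_width: 0.0127
finger_force: 30.0
```

Call:
step_arm(
  increments=[
    [0,0,0.5,0,0,0,0],
    [0,0,1.1,0,0,0,0],
    [0,0,1.1,0,0,0,0],
    [0,0,1.1,0,0,0,0],
  ],
)

```text
clock: 18.6
eef_pos: [0.4792, 0.1033, 0.2148]
tcp_rot: [[0.977, -0.214, -0.001], [-0.214, -0.977, -0.0], [-0.001, 0.0, -1.0]]
force: [0.2, -0.3, -3.4]
gripper_width: 0.0128
finger_force: 30.0
```

Double held at 12.8 mm. Carrying it to the medium slot at (517.8,-209.6).

Call:
step_arm(
  increments=[
    [0.05,-0.6,0,0,0,0.05,0],
    [0.15,-1.5,0,0,0,0.1,0],
    [0.25,-2.4,0,0,0,0.16,0],
    [0.4,-3.3,0,0,0,0.16,0],
    [0.5,-4.2,0,0,0,0.16,0],
  ],
)

```text
clock: 19.23
eef_pos: [0.504, -0.1079, 0.2139]
tcp_rot: [[0.982, -0.186, -0.002], [-0.186, -0.982, 0.0], [-0.002, 0.0, -1.0]]
force: [-0.0, 0.5, -3.2]
gripper_width: 0.0126
finger_force: 30.0
```

Call:
step_arm(
  increments=[
    [0.1,-0.9,0,0,0,0,0],
    [0.2,-1.6,0,0,0,0,0],
    [0.26,-2.0,0,0,0,0,0],
    [0.26,-2.06,0,0,0,0,0],
    [0.26,-2.06,0,0,0,0,0],
  ],
)

```text
clock: 19.85
eef_pos: [0.5176, -0.2079, 0.2148]
tcp_rot: [[0.983, -0.185, -0.001], [-0.185, -0.983, 0.001], [-0.001, -0.001, -1.0]]
force: [-0.2, -0.4, -3.4]
gripper_width: 0.0127
finger_force: 30.0
```

```bash
python3 st.py
python3 - <<'E'
from meas import *
d=grab('wrist'); a=d['image'][120:420,100:560]
I=grab('scene')['image']
b=cv2.resize(I[90:220,190:330],None,fx=2.3,fy=2.3,interpolation=cv2.INTER_CUBIC)
o=np.zeros((300,800,3),np.uint8); o[:,:460]=a; o[:299,462:784]=b; cv2.imwrite('pics/w4.png',o)
E
```

```text
19.85 [ 0.5176 -0.2079  0.2148] yaw -100.67 z [-7.0e-04  1.1e-03 -1.0e+00] 0.0126720466509206 [-0.2 -0.4 -3.4] 29.993906021118164 [ 0.34  0.34 -0.07  1.75  0.03  1.05 -1.5 ]
```

View pics/w4.png

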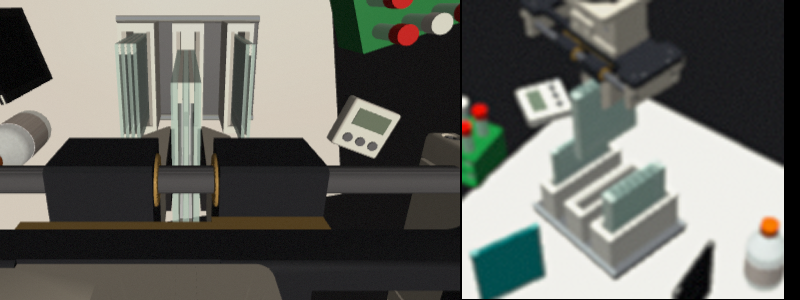

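The triple and single stand home in their slots, and the double is centred over the medium slot (187,80). Lowering between them.

Call:
step_arm(
  increments=[
    [0,-0.01,-0.4,0,0,0,0],
    [0,-0.01,-0.8,0,0,0,0],
    [0,-0.01,-1.2,0,0,0,0],
    [0,-0.01,-1.4,0,0,0,0],
    [0,-0.01,-1.5,0,0,0,0],
  ],
)

```text
clock: 20.58
eef_pos: [0.5178, -0.2093, 0.1401]
tcp_rot: [[0.983, -0.186, -0.0], [-0.186, -0.983, 0.0], [-0.0, -0.0, -1.0]]
force: [0.6, -0.4, -3.1]
gripper_width: 0.0131
finger_force: 30.0
```

Call:
step_arm(
  increments=[
    [0,0,-0.05,0,0,0,0],
    [0,0,-0.15,0,0,0,0],
    [0,0,-0.25,0,0,0,0],
    [0,0,-0.35,0,0,0,0],
    [0,0,-0.45,0,0,0,0],
  ],
)

```text
clock: 21.2
eef_pos: [0.5177, -0.21, 0.1174]
tcp_rot: [[0.982, -0.187, -0.0], [-0.187, -0.982, -0.0], [-0.0, 0.0, -1.0]]
force: [-0.8, 0.5, -4.2]
gripper_width: 0.0128
finger_force: 30.0
```

Call:
step_arm(
  increments=[
    [0,0,-0.12,0,0,0,0],
    [0,0,-0.24,0,0,0,0],
    [0,0,-0.36,0,0,0,0],
    [0,0,-0.46,0,0,0,0],
    [0,0,-0.52,0,0,0,0],
  ],
)

```text
clock: 21.82
eef_pos: [0.5176, -0.21, 0.0914]
tcp_rot: [[0.982, -0.187, -0.0], [-0.187, -0.982, 0.0], [-0.0, 0.0, -1.0]]
force: [-0.1, -0.4, -2.8]
gripper_width: 0.013
finger_force: 30.0
```

Call:
step_arm(
  increments=[
    [0,0,-0.05,0,0,0,0],
    [0,0,-0.08,0,0,0,0],
    [0,0,-0.11,0,0,0,0],
    [0,0,-0.13,0,0,0,0],
  ],
)

```text
clock: 22.32
eef_pos: [0.5178, -0.2101, 0.0859]
tcp_rot: [[0.982, -0.187, 0.0], [-0.187, -0.982, -0.0], [0.0, 0.0, -1.0]]
force: [-6.4, 1.3, 14.0]
gripper_width: 0.0128
finger_force: 30.0
```

Call:
step_arm(
  increments=[
    [0,0,0,0,0,0,0.25],
    [0,0,0,0,0,0,0.3],
    [0,0,0,0,0,0,0.3],
    [0,0,0.5,0,0,0,0.3],
    [0,0,1.2,0,0,0,0.3],
  ],
)

```text
clock: 22.95
eef_pos: [0.5171, -0.2098, 0.1451]
tcp_rot: [[0.982, -0.186, -0.002], [-0.186, -0.982, 0.001], [-0.002, -0.0, -1.0]]
force: [0.3, -0.4, 0.6]
gripper_width: 0.0274
finger_force: 0.0
```

Call:
step_arm(
  increments=[
    [0,0,0.9,0,0,0,0.3],
    [-0.8,0,1.6,0,0,0,0.3],
    [-1.6,0,1.8,0,0,0,0.3],
    [-1.6,0,1.8,0,0,0,0.3],
  ],
)

```text
clock: 23.45
eef_pos: [0.4358, -0.2107, 0.2365]
tcp_rot: [[0.982, -0.189, 0.001], [-0.189, -0.982, -0.001], [0.001, 0.001, -1.0]]
force: [0.4, -0.5, 0.3]
gripper_width: 0.0275
finger_force: 0.0
```

```bash
python3 st.py
python3 - <<'E'
from meas import *
for n in ['wrist','top']:
    d=grab(n); P=cloud(d).reshape(-1,3); m=(P[:,2]>.112)&(P[:,2]<.14)&(np.hypot(P[:,0]-.518,P[:,1]+.206)<.1); q=P[m]
    s=q[:,:2]@[.187,.982]; c=np.array([.5178,-.2096])@[.187,.982]
    for k in (-.052,0,.052):
        g=q[abs(s-c-k)<.02]; print(n,k,len(g),np.percentile(g[:,2],[50,98]).round(4),np.round(np.hstack(cv2.minAreaRect((g[:,:2]*1000).astype(np.float32))),1))
    if n=='wrist': cv2.imwrite('pics/fin.png',d['image'])
E
```

```text
23.45 [ 0.4358 -0.2107  0.2365] yaw -100.87 z [ 0.0011 -0.0011 -1.    ] 0.027485908325384285 [ 0.4 -0.5  0.3] 0.0 [ 0.4   0.2  -0.07  1.89  0.02  1.05 -1.44]
wrist -0.052 1041 [0.1204 0.1219] [ 507.4 -260.4    8.3   89.7   79.1]
wrist 0 1385 [0.1205 0.1221] [ 517.8 -210.2   13.2   89.4   79.2]
wrist 0.052 2486 [0.1202 0.1219] [ 527.7 -158.6   18.7   89.6   79.5]
top -0.052 23 [0.1201 0.1233] [ 544.9 -265.     6.3   13.8   78.5]
top 0 153 [0.12   0.1235] [ 530.  -211.    13.3   63.8   79.6]
top 0.052 181 [0.1202 0.123 ] [ 543.9 -160.5   18.2   55.7   79.1]
```

View pics/fin.png

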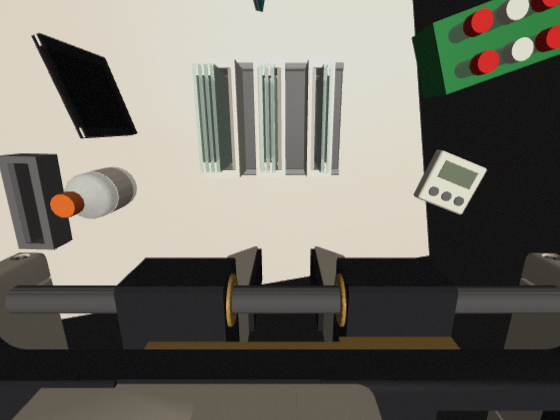

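All three tops measure 120 mm above the bench and are centred and aligned in the matching slots: triple (207,118), double (267,118) and single (325,118). The small bottle, tube rack and timer look undisturbed, and the gripper is clear. Handing in.

```bash
python3 -c "
from station import arm
print(arm.sign_off())"
```

```text
the job is handed in; nothing more can be done
None
```

The job is handed in at about 23.5 s of robot time: all three cassettes stand upright in their matching slots, with top edges measured at 120 mm (fully home) and centres within about 1 mm of the slot centres; no verdict came back.

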